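# Seat the warm paint wheel on the keyed palette stand

## Robot

A 6-joint arm with a two-finger parallel gripper is mounted at the origin on the work surface. World frame = base frame: x ahead of the robot, y to its left, z up, the work surface at z = 0. Lengths are in m, angles in rad, forces in N, time in s.
With the tool pointing down it reaches from about 0.325 to 1 m from the base axis. Payload 5.1 kg.
Tool frame: the origin (TCP) lies between the finger pads; the fingertips stand 25 mm ahead of it and the grasp point (between the pads) lies 6 mm ahead of it (robot.tcp_to_tips is the z of the fingertips in the tool frame, in m); z points along the fingers, y is the line along which they close (so a half turn about z gives the same grasp; the last joint's range is limited). The gripper opens to 85 mm and grips with 20 to 120 N. Pads are 22 mm wide; open, the fingers measure 114 mm over their backs; the gripper's body (76 mm by 85 mm) begins 54 mm behind the grasp point. The pads swing forward as they close: fully open they stand 13 mm farther back than shut.
Start: joints at [-0.083, 0.124, 1.65, -0, 1.367, -0.083], TCP at [0.65, -0, 0.256] pointing down, gripper open.
Joint ranges: [-2.61, 2.61], [-1.02, 2.33], [0.03, 2.71], [-1.35, 4.49], [0.32, 2.68], [-2.91, 2.91]. Speed limits (rad/s): [2.57, 2.57, 3.14, 3.14, 3.14, 3.14].

## Interface

Orientations are given as a rotation vector (axis times angle).
In Python, from station import robot gives the robot as it stands. The module is installed in compiled form; this text tells all that it offers.
- The arm moves only by the shell command python3 -m handwheel 'ROWS' [FORCE]. ROWS is JSON, a list of rows, each a list of 5 numbers: the shift along the tool's x, y, z in m, then the turn about the tool's z in rad, then the opening, from 0 (shut) to 1 (fully open). In form: [[x, y, z, roll, hand], ...]. A call has 1 to 10 rows; each row is the pose to reach, as a shift and turn from the pose commanded when the call began, along the tool's axes at that moment; what a row does not reach only later rows make up. A row lasts 1/12 s, in which the tool goes at most 41.7 mm and 7.16 degrees, less where a joint would pass 70% of its speed; a pose out of reach is approached as far as the arm can. A call with a gripper value outside its range is refused whole. The fingers move at their own pace and stop on an object; FORCE is the grip in N (left out, the last holds). Time passes only in rows, so rows that repeat a pose let the fingers close. It gives the time, the measured TCP pose, the force, the opening and the grip force at its end, in the units of the state.
- robot.observe(): the state, without advancing time (a new reading comes with each control period).
- robot.grab_frame(name): name is "scene" or "side" or "wrist"; returns the picture (420x560x3 uint8, red, green, blue); there is no depth.
- robot.get_calibration(name): a dict with "fx", "fy", "cx", "cy" (pixels), "D" ([k1, k2, p1, p2, k3] as OpenCV has them; the pictures are not rectified), "R" (3x3) and "t" (3): a world point X has camera coordinates R X + t. Camera axes: x right, y down, z forward; pixel columns grow to the right and rows downward; lengths in m; the calibration is good to about 2 mm. A picture is of the moment at which its call begins: read the wrist's pose just before it. get_calibration takes no time and is no camera call; for the wrist camera it gives the pose at the moment of the call.
- robot.close_job(): hands the job in; it is judged then, once.
Trained networks look in the newest picture that a camera, given by its name, has taken for a name from the list of things; names that differ only in an ending like _2 or _b are one class to them, and where a whole thing is asked for, a point or a joint stands for the part that bears it (a point fixed in the world has none). Each returns a list of dicts, best first, with "p" (0 to 1); they miss things now and then, are a little off and sometimes report something else, mostly with a low value. They report only what shows in the picture. A call takes as long as a camera call. They do not tell look-alikes from the thing itself.
- robot.boxes_of(camera, target): "extent" ([left, top, width, height] in pixels, round what is visible of it).
- robot.silhouettes(camera, target): "pixels" (420x560 bool, what is visible of it) and "extent" ([left, top, width, height] in pixels, round what is visible of it).
- robot.place_of(camera, target): "centre" ([column, row] in pixels: a listed point, or the origin of a listed thing).
The state is a dict: "time_s": time; "joint_pos": joint angles; "qvel": joint speeds; "joint_efforts": joint torques, N m; "tcp_pos": TCP position; "eef_rot": TCP orientation; "wrist_force": force on the tool from outside, world axes, zero at the start; "wrist_torque": the same for the moment, N m; "grip_width": opening from 0.0 (shut) to 1.0 (fully open); "grasp_force": force on a finger pad.
Only numpy, scipy, OpenCV 4.12 (cv2) and the standard library are available. Lean on these libraries where they do the work, as an engineer would, in place of code of your own. Each camera call takes 0.05 s, during which the arm holds its last target. There are 200 camera calls.

## Task

Pick up the paint wheel with the yellow, orange and red pans (orange grip bar) by its bar and put it on the palette stand: turn it so that its slot lines up with the two keys of the brass spindle, lower it until it lies flat and fully home on the stand's dark base, and let go. Leave the blue paint wheel and the white cup where they are.

Things in the scene. Friction and masses are not known exactly. Their poses are not given: they have to be found in the camera images.
- warm_wheel: Paint wheel to move: warm pans on a wooden ring 150 across, 18 high; aluminium hub 80 (x) x 74 (y) x 22 high with a through slot 60 (x) x 30 (y). Above the slot, along x, an orange grip bar 80 long, 14 thick (y), from 56 to 78 mm above the wheel's underside, on two 10 mm posts at x = +-35. Origin: centre of the flat underside, z up. Loose, flat on the table, 0.25 to 0.42 kg. Half a turn looks and fits the same.
- cool_wheel: Other paint wheel, not to be moved: same shape and size (150 mm across, 78 mm high over its bar), but blue and green pans and a blue bar. Origin: centre of its underside, x along its bar.
- stand: Palette stand, fixed. Dark round base 124 mm across, 110 at its flat top, 30 high. On it a brass spindle 34 mm tall (tip at 64): 18 mm round core and two opposite keys, 44 mm across along x, 12 thick. The wheel fits only with its x axis (slot) along the stand's x, to about 20 degrees, with 8 mm play; home, its underside is 30 mm up on the base. Origin: centre of the base's underside, z up.
- rinse_cup: White ceramic cup, empty, 72 mm across the rim, 85 mm tall, standing on the table beyond the wheels; not to be moved. Origin: centre of its underside.
Not all that is in view belongs to the job. What is shaped like the warm_wheel but pink is not meant. There is more than one size of the stand; the job needs the larger.

How it is judged:
At the end, for the whole second after the job is handed in: The warm wheel lies at rest, flat (6 degrees) on the stand's base (30 mm up, within 5 mm), centred on the spindle within 15 mm, slot along the keys within 28 degrees either way round; the blue wheel and the cup are within 30 mm of their starts, the cup upright (11 degrees) (horizontal distance between warm_wheel and stand below 0.015 m and z of warm_wheel in the frame of stand between 0.025 and 0.035 m and angle between warm_wheel's own z axis and vertical below 0.1 rad and angle between the x axis of warm_wheel and the x axis of stand, either way round below 0.5 rad and linear speed of warm_wheel below 0.02 m/s and distance of each of cool_wheel, rinse_cup from where it was at the start of the episode below 0.03 m and angle between rinse_cup's own z axis and vertical below 0.2 rad); the robot touches nothing.
It fails at once if the blue paint wheel is moved more than 30 mm (distance of cool_wheel from where it was at the start of the episode above 0.03 m).
It fails at once if the cup is moved more than 30 mm (distance of rinse_cup from where it was at the start of the episode above 0.03 m).
It also fails if it takes over 40 s, if anything falls off the work surface, if the arm or the gripper's body presses on something with over 40 N, if the wrist force passes 120 N, or if a joint passes its speed limit or range.

## Working session

There is one attempt and no reset: what is moved stays moved. The work goes in short steps, Python scripts to look and compute and a shell command to move; the robot and the scene stay as the last step left them, time stands still between calls to the robot, and variables do not carry over. Pictures are saved under pics/ and viewed, at most 10 in all, crops included, and the job is handed in when it is done.

```bash
mkdir -p pics
cat > h.py <<'E'
import numpy as np,cv2
from station import robot
def cal(n):
    c=robot.get_calibration(n);K=np.array([[c['fx'],0,c['cx']],[0,c['fy'],c['cy']],[0,0,1.]])
    return K,np.array(c['D'],float),np.array(c['R']),np.array(c['t'])
def ray(c,px,z):
    K,D,R,t=c
    u=cv2.undistortPoints(np.array(px,float).reshape(-1,1,2),K,D).reshape(-1,2)
    o=-R.T@t;d=np.c_[u,np.ones(len(u))]@R
    return o+d*((z-o[2])/d[:,2])[:,None]
def proj(c,X):
    K,D,R,t=c
    return cv2.projectPoints(np.array(X,float).reshape(-1,3),cv2.Rodrigues(R)[0],t,K,D)[0].reshape(-1,2)
def save(n,im): cv2.imwrite('pics/'+n,cv2.cvtColor(im,cv2.COLOR_RGB2BGR))
E
python3 - <<'E'
from h import *
ims=[]
for n in ['scene','side','wrist']:
    c=cal(n);im=robot.grab_frame(n);ims.append(im);np.save(n+'.npy',im)
    for t in ['warm_wheel','cool_wheel','stand','rinse_cup']:
        for d in robot.place_of(n,t)[:5]:
            print(n,t,round(d['p'],2),np.round(d['centre']),np.round(ray(c,d['centre'],0)[0],3))
for i,n in enumerate(['scene','side']): save(n+'0.png',ims[i])
save('wrist0.png',ims[2])
print(robot.observe())
E
```

```text
scene warm_wheel 0.94 [162. 316.] [ 0.504 -0.289  0.   ]
scene warm_wheel 0.67 [282. 215.] [0.508 0.012 0.   ]
scene warm_wheel 0.65 [143. 225.] [ 0.315 -0.193  0.   ]
scene warm_wheel 0.18 [390. 241.] [0.71  0.103 0.   ]
scene cool_wheel 0.74 [382. 148.] [0.551 0.314 0.   ]
scene stand 0.73 [274. 213.] [0.494 0.005 0.   ]
scene stand 0.67 [238. 168.] [0.345 0.046 0.   ]
scene rinse_cup 0.68 [389. 240.] [0.708 0.104 0.   ]
side warm_wheel 0.59 [372. 149.] [ 0.504 -0.289 -0.   ]
side cool_wheel 0.93 [140. 328.] [0.543 0.304 0.   ]
side cool_wheel 0.43 [281. 229.] [0.509 0.001 0.   ]
side stand 0.72 [335. 293.] [0.349 0.045 0.   ]
side stand 0.6 [277. 226.] [0.517 0.001 0.   ]
side rinse_cup 0.64 [167. 207.] [0.709 0.106 0.   ]
wrist warm_wheel 0.7 [177. 380.] [ 0.507 -0.288  0.   ]
wrist warm_wheel 0.61 [ 28. 317.] [ 0.318 -0.186  0.   ]
wrist stand 0.91 [157. 173.] [0.51  0.007 0.   ]
wrist stand 0.64 [  9. 134.] [0.349 0.051 0.   ]
wrist rinse_cup 0.73 [340.  80.] [ 0.715  0.106 -0.   ]
{'time_s': 0.75, 'joint_pos': array([-8.26031902e-02,  1.23758372e-01,  1.65026310e+00, -8.01050899e-06,
        1.36750424e+00, -8.25863106e-02]), 'qvel': array([-0.00062103, -0.0011811 ,  0.00097488, -0.00099078,  0.00026855,
       -0.001331  ]), 'joint_efforts': array([-7.28801624e-04, -4.23501313e+01, -3.65707576e+01,  1.50626613e-05,
        3.63360496e-04, -6.49682804e-06]), 'tcp_pos': array([ 6.50001119e-01, -3.32059048e-05,  2.56371019e-01]), 'eef_rot': array([2.22141872e+00, 2.22138481e+00, 5.85592136e-05]), 'wrist_force': array([-0.25787724,  1.18349381,  0.31500913]), 'wrist_torque': array([ 0.01517316, -0.02619986, -0.06290687]), 'grasp_force': 0.0, 'grip_width': 0.9993285464599897}
```

View pics/scene0.png

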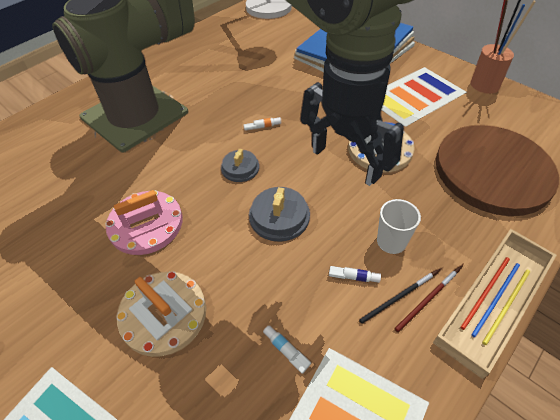

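View pics/side0.png

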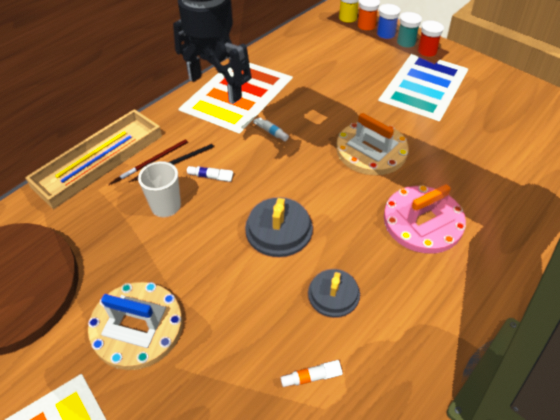

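Warm-wheel candidates in the scene view are the wooden ring with the orange bar (162,316) and the pink one (143,225). The wooden one fits, because the pink one is ruled out. Stands are the large one (278,213) and the small one (238,168), and the job needs the large one. Next I fit the yaw of the bar and keys and confirm in a crop.

```bash
cat > fit.py <<'E'
from h import *
from scipy.optimize import minimize
def box(p,L,W,z0,z1):
    c,s=np.cos(p[2]),np.sin(p[2])
    return [[p[0]+c*a-s*b,p[1]+s*a+c*b,z] for a in(-L/2,L/2) for b in(-W/2,W/2) for z in(z0,z1)]
def hull(c,X,S=4):
    m=np.zeros((420*S,560*S),np.uint8)
    cv2.fillConvexPoly(m,cv2.convexHull(((proj(c,X)+.5)*S).astype(np.int32)),1);return m>0
def mask(im,c,xy,r,lo,hi,S=4):
    hsv=cv2.cvtColor(im,cv2.COLOR_RGB2HSV);m=cv2.inRange(hsv,lo,hi)
    roi=np.zeros_like(m);p=proj(c,[[*xy,.06]])[0];q=proj(c,[[xy[0]+r,xy[1],.06],[xy[0],xy[1]+r,.06]])
    cv2.circle(roi,tuple(int(v) for v in p),int(max(np.linalg.norm(q-p,axis=1))),255,-1)
    m&=roi
    n,l,s,_=cv2.connectedComponentsWithStats(m)
    m=(l==1+np.argmax(s[1:,4])).astype(np.uint8)
    return cv2.resize(m,None,fx=S,fy=S,interpolation=cv2.INTER_NEAREST)>0
def fit(views,xy,dims):
    def cost(p): 
        e=0
        for c,m in views:
            h=hull(c,box(p,*dims));e+=1-(h&m).sum()/max(1,(h|m).sum())
        return e/len(views)
    best=None
    for y in np.arange(0,np.pi,np.pi/6):
        x0=np.array([*xy,y]);sim=np.array([x0,x0+[.01,0,0],x0+[0,.01,0],x0+[0,0,.25]])
        r=minimize(cost,x0,method='Nelder-Mead',options=dict(initial_simplex=sim,maxfev=70,xatol=1e-4))
        if best is None or r.fun<best.fun: best=r
    return best
E
cat > a.py <<'E'
from fit import *
ov=[]
B=([],[])
for n in ['scene','side']:
    c=cal(n);im=np.load(n+'.npy')
    B[0].append((c,mask(im,c,(.505,-.289),.06,(3,150,90),(14,255,255))))
    B[1].append((c,mask(im,c,(.512,.003),.04,(17,110,90),(32,255,255))))
    ov.append((im,c))
for i,(xy,d) in enumerate([((.505,-.289),(.08,.014,.056,.078)),((.512,.003),(.044,.012,.03,.064))]):
    r=fit(B[i],xy,d);print(np.round(r.x[:2],4),round(np.degrees(r.x[2])%180,1),round(r.fun,2),[fit([v],xy,d).x.round(3) for v in B[i]])
    tiles=[]
    for im,c in ov:
        g=cv2.resize(im,None,fx=4,fy=4);p=(proj(c,[[*xy,.05]])[0]*4).astype(int)
        h=cv2.convexHull(((proj(c,box(r.x,*d))+.5)*4).astype(np.int32));cv2.polylines(g,[h],True,(0,255,0),1)
        t=g[max(0,p[1]-150):,max(0,p[0]-200):][:300,:400];tiles.append(t)
    ov2=np.hstack(tiles);A=ov2 if i==0 else np.vstack([A,ov2])
save('crop.png',A)
E
python3 a.py
```

```text
[ 0.5042 -0.285 ] 178.8 0.24 [array([ 0.5  , -0.285, -0.032]), array([ 0.508, -0.287,  3.185])]
[0.5096 0.0047] 120.1 0.25 [array([0.508, 0.005, 2.128]), array([0.512, 0.003, 2.039])]
```

View pics/crop.png

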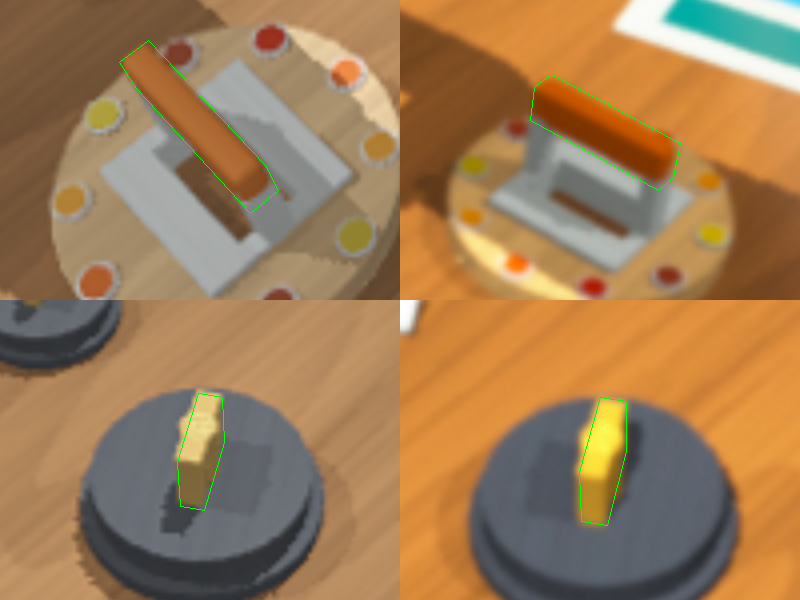

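The crop confirms it: wooden ring with yellow, orange and red pans and an orange bar, plus the large stand. Both fits sit on their parts. Wheel (0.504,-0.286), bar yaw about 0°; stand (0.510,0.004), keys at about 120°. I'll go above the wheel.

```bash
python3 -m handwheel '[[-0.03,-0.015,0,-0.12,1],[-0.065,-0.035,0,-0.24,1],[-0.1,-0.055,0,-0.36,1],[-0.135,-0.07,0,-0.48,1],[-0.17,-0.087,0,-0.6,1],[-0.205,-0.105,0,-0.72,1],[-0.24,-0.123,0,-0.84,1],[-0.265,-0.136,0,-0.96,1],[-0.28,-0.143,0,-1.08,1],[-0.286,-0.146,0,-1.2,1]]' 40
python3 -m handwheel '[[0,0,0,-0.12,1],[0,0,0,-0.24,1],[0,0,0,-0.371,1],[0,0,0,-0.371,1],[0,0,0,-0.371,1]]'
python3 - <<'E'
from fit import *
c=cal('wrist');im=robot.grab_frame('wrist');s=robot.observe()
print(s['tcp_pos'],cv2.Rodrigues(s['eef_rot'])[0].round(3),s['joint_pos'])
m=mask(im,c,(.504,-.286),.06,(3,150,60),(14,255,255))
r=fit([(c,m)],(.504,-.286),(.08,.014,.056,.078));print(r.x,r.fun)
cv2.polylines(im,[cv2.convexHull(proj(c,box(r.x,.08,.014,.056,.078)).astype(np.int32))],True,(0,255,0),1)
save('w1.png',im)
E
```

```text
time_s: 1.58
tcp_pos: [0.5026, -0.2885, 0.2565]
eef_rot: [0.575, 3.088, -0.001]
wrist_force: [0.5, -0.4, 0.7]
grip_width: 1.003
grasp_force: 0.0
time_s: 2.0
tcp_pos: [0.504, -0.2861, 0.2564]
eef_rot: [0.004, 3.142, -0.0]
wrist_force: [1.1, 0.6, 0.4]
grip_width: 0.999
grasp_force: 0.0
[ 0.50401183 -0.28597498  0.25637685] [[-1.     0.003  0.   ]
 [ 0.003  1.    -0.   ]
 [-0.    -0.    -1.   ]] [-6.08724667e-01 -3.10191838e-02  1.81051284e+00 -1.09543085e-05
  1.36199662e+00 -2.17697911e+00]
[ 0.50453199 -0.28553245  3.08004476] 0.8511627906976744
```

View pics/w1.png

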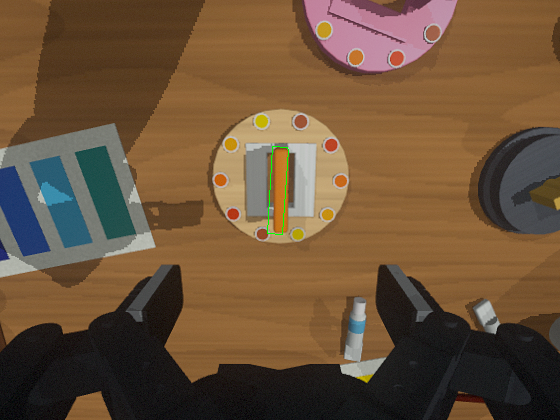

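The wrist view shows the bar at about (281,149)–(281,232), between the fingers and parallel to them. I'll compute the offset.

Run:
```python
from fit import *
c=cal('wrist');im=robot.grab_frame('wrist')
hsv=cv2.cvtColor(im,cv2.COLOR_RGB2HSV);m=cv2.inRange(hsv,(3,150,60),(16,255,255))
r=np.zeros_like(m);r[135:245,265:300]=255;m=cv2.morphologyEx(m&r,cv2.MORPH_OPEN,np.ones((5,5)))
ys,xs=np.nonzero(m);P=ray(c,np.c_[xs,ys],.078)
(ce,sz,a)=cv2.minAreaRect(P[:,:2].astype(np.float32)*1000);print(ce,sz,a)
```

```text
(503.01397705078125, -282.78936767578125) (13.899913787841797, 79.20116424560547) 89.86219787597656
```

```bash
python3 -m handwheel '[[0.001,0.003,0.03,0,1],[0.001,0.003,0.065,0,1],[0.001,0.003,0.1,0,1],[0.001,0.003,0.13,0,1],[0.001,0.003,0.155,0,1],[0.001,0.003,0.17,0,1],[0.001,0.003,0.18,0,1],[0.001,0.003,0.183,0,1],[0.001,0.003,0.183,0,1]]' 60
python3 -m handwheel '[[0,0,0,0,0],[0,0,0,0,0],[0,0,0,0,0],[0,0,0,0,0],[0,0,0,0,0],[0,0,0,0,0],[0,0,0,0,0],[0,0,0,0,0]]' 60
```

```text
time_s: 2.85
tcp_pos: [0.5029, -0.2829, 0.073]
eef_rot: [-0.001, -3.141, -0.001]
wrist_force: [-0.2, -0.3, 1.0]
grip_width: 0.997
grasp_force: 0.0
time_s: 3.52
tcp_pos: [0.5034, -0.2835, 0.0741]
eef_rot: [-0.0, 3.141, -0.002]
wrist_force: [-0.4, -0.3, 3.7]
grip_width: 0.152
grasp_force: 59.6
```

```bash
python3 -m handwheel '[[0,0,-0.01,0,0],[0,0,-0.025,0,0],[0,0,-0.045,0,0],[0,0,-0.065,0,0],[0,0,-0.085,0,0],[0,0,-0.105,0,0],[0,0,-0.115,0,0],[0,0,-0.12,0,0]]'
python3 -m handwheel '[[-0.001,0.015,0,0.05,0],[-0.002,0.04,0,0.12,0],[-0.003,0.07,0,0.22,0],[-0.003,0.105,0,0.33,0],[-0.004,0.14,0,0.45,0],[-0.005,0.175,0,0.57,0],[-0.006,0.21,0,0.68,0],[-0.006,0.24,0,0.79,0],[-0.007,0.265,0,0.89,0],[-0.007,0.28,0,0.98,0]]'
python3 -m handwheel '[[0,0.003,0,0.04,0],[0,0,0,0,0]]' >/dev/null
python3 - <<'E'
from fit import *
s=robot.observe();print(s['tcp_pos'],cv2.Rodrigues(s['eef_rot'])[0].round(3),s['joint_pos'].round(2),s['grip_width'],s['grasp_force'])
for n in ['scene','side']: save(n+'2.png',robot.grab_frame(n))
a=[cv2.imread('pics/%s2.png'%n) for n in('scene','side')]
cv2.imwrite('pics/two.png',np.hstack([a[0][80:320,140:540],a[1][60:300,100:500]]))
E
```

```text
time_s: 4.18
tcp_pos: [0.5033, -0.2831, 0.1948]
eef_rot: [-0.0, 3.14, -0.001]
wrist_force: [0.6, 0.1, -3.6]
grip_width: 0.151
grasp_force: 58.8
time_s: 5.02
tcp_pos: [0.5086, -0.0003, 0.1915]
eef_rot: [-1.48, -2.767, 0.001]
wrist_force: [0.6, -0.6, -4.1]
grip_width: 0.153
grasp_force: 58.9
[ 0.50916322 -0.001384    0.19157502] [[-0.559  0.829 -0.003]
 [ 0.829  0.559  0.001]
 [ 0.002 -0.002 -1.   ]] [-0.11 -0.14  2.02  0.    1.26 -0.7 ] 0.1587581784700466 58.94885301589966
```

View pics/two.png

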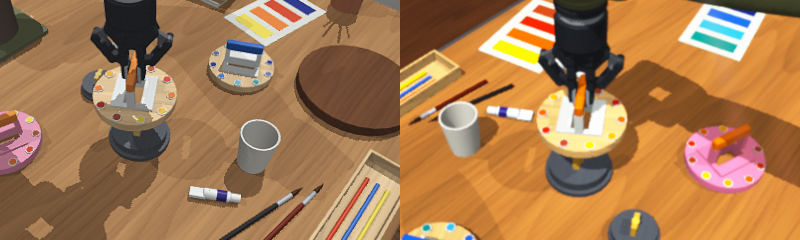

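The wheel hangs level over the large stand. I'll correct a few mm and lower it in stages, watching the force.

```bash
python3 -m handwheel '[[0.0035,0.0035,0,0.07,0],[0.0035,0.0035,0.015,0.07,0],[0.0035,0.0035,0.03,0.07,0],[0.0035,0.0035,0.042,0.07,0],[0.0035,0.0035,0.048,0.07,0],[0.0035,0.0035,0.048,0.07,0]]'
python3 -m handwheel '[[0,0,0.005,0,0],[0,0,0.01,0,0],[0,0,0.015,0,0],[0,0,0.015,0,0]]'
```

```text
time_s: 5.78
tcp_pos: [0.5092, 0.0018, 0.1426]
eef_rot: [-1.573, -2.714, 0.003]
wrist_force: [-0.0, 0.6, -3.5]
grip_width: 0.152
grasp_force: 58.9
time_s: 6.12
tcp_pos: [0.5104, 0.0019, 0.1294]
eef_rot: [-1.574, -2.717, 0.001]
wrist_force: [0.1, -0.1, -4.4]
grip_width: 0.154
grasp_force: 58.9
```

The slot is over the keys with no extra force, so I keep going.

```bash
python3 -m handwheel '[[0,0,0.006,0,0],[0,0,0.012,0,0],[0,0,0.017,0,0],[0,0,0.021,0,0],[0,0,0.021,0,0]]'
python3 -m handwheel '[[0,0,0.002,0,0],[0,0,0.004,0,0],[0,0,0.005,0,0],[0,0,0.005,0,0]]';  python3 - <<'E'
from fit import *
for n in ['scene','side']: save(n+'3.png',robot.grab_frame(n))
a=[cv2.imread('pics/%s3.png'%n) for n in('scene','side')]
cv2.imwrite('pics/two3.png',cv2.resize(np.hstack([a[0][120:270,180:380],a[1][130:280,180:380]]),None,fx=2,fy=2))
E
```

```text
time_s: 6.53
tcp_pos: [0.51, 0.0019, 0.1079]
eef_rot: [-1.573, -2.717, 0.002]
wrist_force: [-0.4, -0.5, -3.8]
grip_width: 0.152
grasp_force: 58.9
time_s: 6.87
tcp_pos: [0.5109, 0.0018, 0.1043]
eef_rot: [1.574, 2.719, 0.0]
wrist_force: [0.3, 0.8, -4.2]
grip_width: 0.154
grasp_force: 59.0
```

View pics/two3.png

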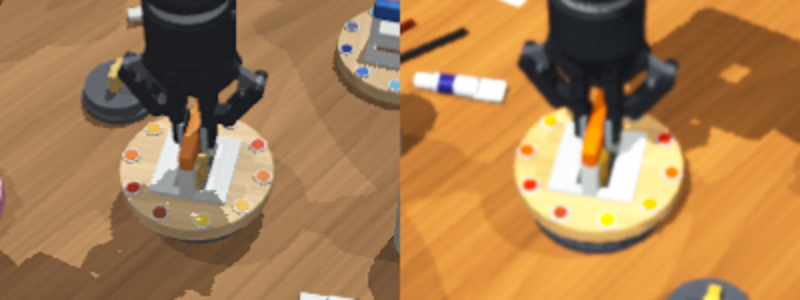

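The brass keys show inside the slot and the wheel is level just above the base. The wrist still carries the weight, so I go down to contact.

```bash
python3 -m handwheel '[[0,0,0.001,0,0],[0,0,0.002,0,0],[0,0,0.002,0,0]]'
python3 -m handwheel '[[0,0,0.001,0,0],[0,0,0.002,0,0],[0,0,0.002,0,0]]'
```

```text
time_s: 7.22
tcp_pos: [0.5112, 0.0019, 0.1041]
eef_rot: [-1.574, -2.719, 0.0]
wrist_force: [-5.9, 0.5, 7.0]
grip_width: 0.154
grasp_force: 60.4
time_s: 7.47
tcp_pos: [0.5113, 0.0019, 0.1041]
eef_rot: [-1.573, -2.718, 0.001]
wrist_force: [-11.9, 1.1, 19.2]
grip_width: 0.153
grasp_force: 62.1
```

It is seated (TCP 0.104, so the underside is at 30 mm, and the force reversed). I'll release and retreat.

```bash
python3 -m handwheel '[[0,0,-0.003,0,0],[0,0,-0.003,0,0.5],[0,0,-0.003,0,1],[0,0,-0.003,0,1],[0,0,-0.003,0,1],[0,0,-0.003,0,1],[0,0,-0.003,0,1]]'
python3 -m handwheel '[[0,0,-0.01,0,1],[0,0,-0.03,0,1],[0,0,-0.06,0,1],[0,0,-0.09,0,1],[0,0,-0.12,0,1],[0,0,-0.15,0,1],[0,0,-0.15,0,1]]'
python3 - <<'E'
from fit import *
V=[]
for n in ['scene','side']:
    c=cal(n);im=robot.grab_frame(n);save(n+'4.png',im);V.append((c,mask(im,c,(.51,.004),.06,(3,150,60),(15,255,255))))
    for t in ['warm_wheel','cool_wheel','rinse_cup']:
        z=.03*(t=='warm_wheel')
        for d in robot.place_of(n,t)[:3]: print(n,t,round(d['p'],2),ray(c,d['centre'],z)[0].round(3))
r=fit(V,(.51,.004),(.08,.014,.086,.108));print(r.x,np.degrees(r.x[2])%180,r.fun)
a=[cv2.imread('pics/%s4.png'%n) for n in('scene','side')]
cv2.imwrite('pics/two4.png',cv2.resize(np.hstack([a[0][120:270,180:380],a[1][130:280,180:380]]),None,fx=2,fy=2))
E
```

```text
time_s: 8.05
tcp_pos: [0.5109, 0.0018, 0.1031]
eef_rot: [-1.574, -2.718, 0.0]
wrist_force: [-0.4, -0.5, -1.0]
grip_width: 0.982
grasp_force: 0.0
time_s: 8.63
tcp_pos: [0.5141, 0.0015, 0.2621]
eef_rot: [1.568, 2.708, 0.009]
wrist_force: [1.2, 0.6, 1.2]
grip_width: 1.0
grasp_force: 0.0
scene warm_wheel 0.88 [ 0.341 -0.203  0.03 ]
scene warm_wheel 0.68 [0.507 0.004 0.03 ]
scene cool_wheel 0.93 [0.544 0.31  0.   ]
scene rinse_cup 0.72 [0.49  0.014 0.   ]
side warm_wheel 0.71 [ 0.507 -0.003  0.03 ]
side warm_wheel 0.71 [ 0.306 -0.168  0.03 ]
side cool_wheel 0.82 [0.546 0.311 0.   ]
side rinse_cup 0.83 [0.713 0.104 0.   ]
[0.51022    0.00289953 2.12627205] 121.8264143587444 0.5531170223477915
```

View pics/two4.png

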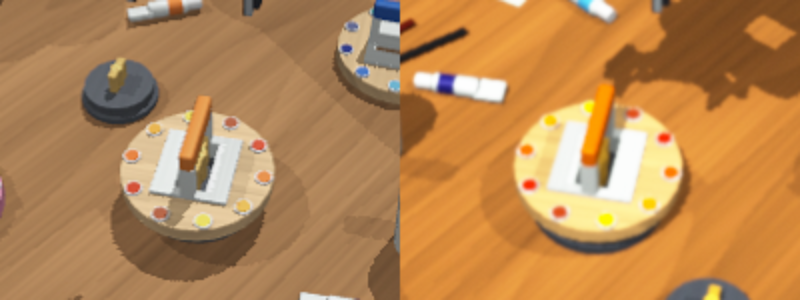

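The wheel lies flat on the base with the brass keys in its slot, centred within a few mm. The cup and blue wheel are unmoved and the gripper is clear, so I hand in.

```bash
python3 -c "
from station import robot
print(robot.close_job())"
```

```text
the job is handed in; nothing more can be done
None
```

The warm paint wheel is flat and fully home on the larger stand with its slot on the keys, the blue wheel and cup were left where they stood, and the job was handed in at about 9 s (no verdict was returned).

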